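Hold the press guard open with the lifting bar

TASK

The clear guard of the tube press has no handle, only a lifting eye, and it falls shut by itself. With the guard still down, pass the bare steel spindle of the lifting bar through the eye until the eye sits about midway along the spindle; then raise the guard with the bar alone to about 50 degrees and finish while still holding it there, bar in the gripper and gripper clear of the guard, so that a workmate can take out the tubes. Do not disturb the other things on the bench.

Things in the scene. Friction and masses are not known exactly. Their poses are not given: they have to be found in the camera images.
- press: Tube gluing press, fixed to the bench: a grey open-topped sheet-steel case 200 x 200 mm, 78 mm high, with three kraft tubes inside and a dark motor box 100 mm high (with a round motor on it, top at 130 mm) along its far (+x) side, from 102 to 158 mm behind the centre. Origin at the centre of the case's underside, on the bench; z up, x from the front of the press (eye side) towards the hinge side, y along the hinge. Its position and yaw differ from start to start.
- guard (a joint): Angle of the guard in rad: 0 is shut (level), growing as its front edge rises; 50 degrees is 0.873. Stops at 1.4. The hinge is free and at every angle up to the stop the guard falls shut when it is not held. The guard weighs about 0.3 to 0.5 kg, so it takes 1 to 3 N at the eye to carry it.
- guard_hinge (a point): Point on the hinge line, in the middle of the guard's width: 100 mm behind the press centre (press +x), 78.5 mm above the bench. Axes turn with the guard; when shut they are those of the press.
- guard_mid (a point): Centre of the guard's top face. The guard is a flat clear pane in an aluminium frame, 190 mm from hinge to front edge, 196 mm wide, 8 mm thick; its underside passes through the hinge line. Only the lifting eye stands on it.
- eye (a point): Centre of the hole of the lifting eye: a round dark steel ring of 7 mm wire, hole 21 mm in diameter, outside 35 mm, standing on a stem at the middle of the guard's front edge. It is 178 mm from the hinge line along the guard towards the front, 45 mm above the guard's underside (37 mm above its top face); 123.5 mm above the bench when shut. Axes of the guard: the hole runs along y, parallel to the hinge, and is free from either side.
- bar_grip (a point): Lifting bar, loose on the bench (about 0.12 kg): this point is the centre of its black square sleeve, 18 x 18 mm and 75 mm long, which is the part to grip (9 mm above the bench at the start). x runs along the bar towards the bare steel spindle, z up. The spindle is round, 10 mm in diameter, starts 37.5 mm from this point and ends in a round tip 119.5 mm from it. It may lie to the left or to the right of the press.
- bar_mid (a point): The middle of the bar's bare spindle, on its axis, 77.5 mm from bar_grip and 42 mm from the tip; same axes as bar_grip.
- brush: Bystander: glue brush about 170 mm long lying flat, to the left or right of the press, where the bar is not.
- tape_a: Bystander: amber roll of packing tape lying flat to the right (-y) of the press, 96 mm in diameter, 48 mm high.
- tape_b: Bystander: brown roll of packing tape lying flat to the left (+y) of the press, 96 mm in diameter, 48 mm high.
- glue: Bystander: white glue bottle standing upright, 52 mm in diameter, 110 mm high.
- plug: Bystander: cardboard tube end plug, a stepped disc 52 mm in diameter and 24 mm high, in front of the press.
- scraper: Bystander: scraper 170 mm long lying flat in front of the press.
- tray: Bystander: grey tray 130 x 140 mm, 40 mm high, with three kraft tubes in it.
Not all that is in view belongs to the job. Of the things shaped like the part that bears bar_grip, the black one is meant.

How it is judged (in metres and radians):
On the way:
1. the bar's spindle is through the eye, the eye about midway along it, while the guard is still down (x of bar_mid in the frame of eye between -0.013 and 0.013 m and z of bar_mid in the frame of eye between -0.013 and 0.013 m and y of bar_mid in the frame of eye between -0.027 and 0.027 m and angle between the x axis of bar_mid and the y axis of eye, either way round below 0.3 rad and value of joint guard below 0.15 rad), for 0.2 s.
At the end, for the whole second after the job is handed in: Guard still at 50 degrees, 7 either way, carried only by the bar (over 0.5 N; arm and fingers off the guard, bar over 170 mm up); bar in the fingers (over 2 N), mid-spindle within 27 mm of the eye along the hole and 13 mm across, bar within 17 degrees of the hole's direction (x of bar_mid in the frame of eye between -0.013 and 0.013 m and z of bar_mid in the frame of eye between -0.013 and 0.013 m and y of bar_mid in the frame of eye between -0.027 and 0.027 m and angle between the x axis of bar_mid and the y axis of eye, either way round below 0.3 rad and value of joint guard between 0.753 and 0.993 rad and velocity of joint guard between -0.15 and 0.15 rad/s and contact force between bar and guard above 0.5 N and contact force between bar and the fingers above 2 N and contact force between each of the arm, the fingers and guard below 0.5 N and height (world z) of bar_grip above 0.17 m); the arm keeps its last pose, push and grip.
It fails at once if the guard is lifted (over 14 degrees) without the bar through its eye (value of joint guard above 0.25 rad and distance between bar_mid and eye above 0.06 m).
It fails at once if a bystander is moved by more than 40 mm (distance of any of brush, tape_a, tape_b, glue, plug, scraper, tray from where it was at the start of the episode above 0.04 m).
It also fails if it takes over 58 s, if anything falls off the work surface, if the arm or the gripper's body presses on something with over 40 N, if the wrist force passes 120 N, or if a joint passes its speed limit or range.

ROBOT

A 7-joint arm with a two-finger parallel gripper is mounted at the origin on the work surface. World frame = base frame: x ahead of the robot, y to its left, z up, the work surface at z = 0. Lengths are in m, angles in degrees, forces in N, time in s.
With the tool pointing down it reaches from about 0.4 to 0.85 m from the base axis. Payload 6.9 kg.
Tool frame: the origin (TCP) lies at the very end of the fingers, on their centre line; the grasp point (between the pads) lies 19 mm behind it; z points along the fingers, x is the direction in which the jaws open and shut, and the axes are right-handed (so a half turn about z gives the same grasp; the last joint's range is limited). The gripper opens to 85 mm and grips with 20 to 120 N. Pads are 22 mm wide; open, the fingers measure 114 mm over their backs; the gripper's body (76 mm by 85 mm) begins 54 mm behind the grasp point. The pads swing forward as they close: fully open they stand 13 mm farther back than shut.
Start: joints at [-67.351, 29.078, -13.613, 85.955, 7.202, 65.827, -8.869], TCP at [0.179, 0.599, 0.231] pointing down, gripper open.
Joint ranges: [-176.47, 176.47], [-13.61, 117.27], [-81.72, 77.17], [0.22, 143.17], [-87.28, 267.28], [10, 112.55], [-165.47, 165.47]. Speed limits (degrees/s): [136.94, 136.94, 180, 180, 180, 180, 180].

INTERFACE

Orientations are given as a 3x3 rotation matrix whose columns are the frame's x, y, z axes.
In Python, from bench import arm gives the robot as it stands. The module is installed in compiled form; this text tells all that it offers.
- The arm moves only by the shell command python3 -m crank 'ROWS' [FORCE]. ROWS is JSON, a list of rows, each an object of numbers: "ax", "ay", "az": the turn, a rotation vector about the tool's x, y, z in units of 10 degrees (1.0 is 10 degrees); "x", "y", "z": the shift along the tool's x, y, z in units of 30 mm (1.0 is 30 mm); "fingers": the finger opening in mm, from 0 to 85.4. In form: [{"ax": .., "ay": .., "az": .., "x": .., "y": .., "z": .., "fingers": ..}, ...]. A call has 1 to 20 rows; each row is the pose to reach, as a shift and turn from the pose commanded when the call began, along the tool's axes at that moment; what a row does not reach only later rows make up. A row lasts 1/8 s, in which the tool goes at most 62.5 mm and 10.7 degrees, less where a joint would pass 70% of its speed; a pose out of reach is approached as far as the arm can. A call with a gripper value outside its range is refused whole. The fingers move at their own pace and stop on an object; FORCE is the grip in N (left out, the last holds). Time passes only in rows, so rows that repeat a pose let the fingers close. It gives the time, the measured TCP pose, the force and the opening at its end, in the units of the state.
- arm.get_state(): the state, without advancing time (a new reading comes with each control period).
- arm.grab_frame(name): name is "scene" or "top" or "wrist"; returns (picture, depth): 420x560x3 uint8, red, green, blue; 420x560 float32, m along the optical axis (not along the pixel's ray), 0 where there is no reading.
- arm.camera_params(name): a dict with "fx", "fy", "cx", "cy" (pixels), "R" (3x3) and "t" (3): a world point X has camera coordinates R X + t. Camera axes: x right, y down, z forward; pixel columns grow to the right and rows downward; lengths in m; the calibration is good to about 2 mm. A picture is of the moment at which its call begins: read the wrist's pose just before it. camera_params takes no time and is no camera call; for the wrist camera it gives the pose at the moment of the call.
- arm.hand_in(): hands the job in, once; it reports no verdict.
The state is a dict: "time_s": time; "q": joint angles; "joint_velocities": joint speeds; "joint_efforts": joint torques, N m; "tcp_pos": TCP position; "tcp_rot": TCP orientation; "force": force on the tool from outside, world axes, zero at the start; "wrist_torque": the same for the moment, N m; "finger_gap": finger opening in m.
Only numpy, scipy, OpenCV 4.12 (cv2) and the standard library are available. Lean on these libraries where they do the work, as an engineer would, in place of code of your own. Each camera call takes 0.05 s, during which the arm holds its last target.

## Working session

There is one attempt and no reset: what is moved stays moved. The work goes in short steps, Python scripts to look and compute and a shell command to move; the robot and the scene stay as the last step left them, time stands still between calls to the robot, and variables do not carry over. Pictures are saved under pics/ and viewed, and the job is handed in when it is done.

```bash
mkdir -p pics
cat > h.py <<'E'
from bench import arm
import numpy as np, cv2
def snap(n,f):
    p=arm.camera_params(n); im,d=arm.grab_frame(n)
    cv2.imwrite('pics/%s.png'%f,im[:,:,::-1]); np.savez('pics/%s.npz'%f,im=im,d=d,**{k:np.array(p[k]) for k in p})
    return im,d,p
def load(f): return np.load('pics/%s.npz'%f)
def px(z,u,v,depth=None,h=None):
    R=z['R'];t=z['t']
    r=np.array([(u-z['cx'])/z['fx'],(v-z['cy'])/z['fy'],1.])
    o=-R.T@t; w=R.T@r
    if h is not None: return o+w*(h-o[2])/w[2]
    if depth is None: depth=z['d'][int(round(v)),int(round(u))]
    return o+w*depth
def crop(f,u0,v0,u1,v1,s,out):
    im=cv2.imread('pics/%s.png'%f)[v0:v1,u0:u1]
    cv2.imwrite('pics/%s.png'%out,cv2.resize(im,None,fx=s,fy=s,interpolation=cv2.INTER_CUBIC))
E
python3 - <<'E'
from h import *
snap('top','t1'); snap('scene','s1')
s=arm.get_state(); print(s['time_s'],s['tcp_pos'],np.round(s['tcp_rot'],3),s['force'],s['finger_gap'])
E
```

```text
0.1 [0.1785556  0.59847319 0.23053219] [[ 0.286  0.958 -0.   ]
 [ 0.958 -0.286 -0.002]
 [-0.002  0.    -1.   ]] [ 0.21592263 -0.52814054  0.15287787] 0.08532371170698015
```

View pics/t1.png

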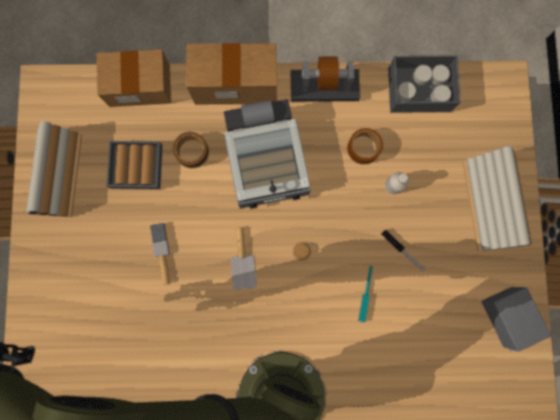

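View pics/s1.png

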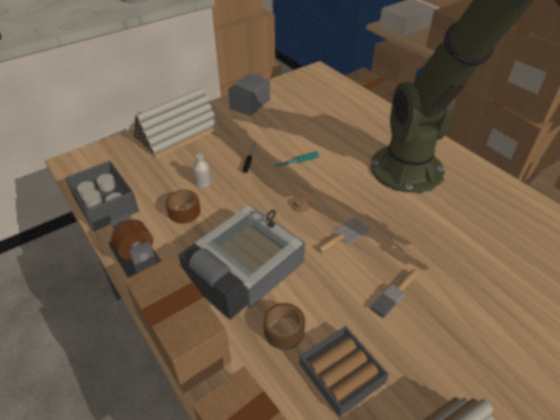

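The top view shows the press at about (267,163) with its eye near (272,187). The black-sleeved bar is at (393,241), with its spindle running to (423,269). The teal lookalike at (366,295) is a decoy. The brush lies on the left and the bar on the right of the press. I'll enlarge these areas.

Run:
```python
from h import *
crop('t1',340,210,440,285,8,'c1'); crop('t1',215,95,320,215,5,'c2')
```

```text
(no output)
```

View pics/c1.png

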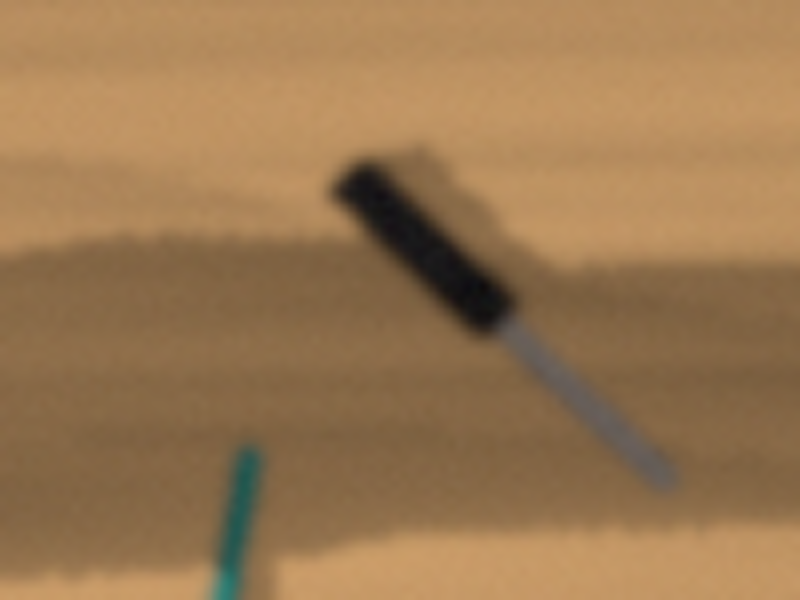

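View pics/c2.png

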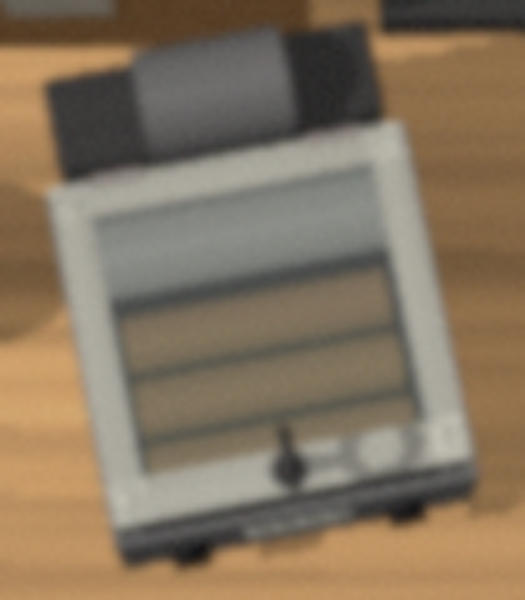

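Run:
```python
from h import *
z=load('t1')
f=lambda u,v,h:px(z,340+u/8,210+v/8,h=h)
g=lambda u,v,h:px(z,215+u/5,95+v/5,h=h)
a=f(358,180,.018);b=f(495,320,.018);t=f(668,482,.009);c=f(425,248,.018)
print('sleeve',a,b,(a+b)/2,c,'tip',t, np.linalg.norm(t-c), np.degrees(np.arctan2(*(t-c)[1::-1])),np.degrees(np.arctan2(*(b-a)[1::-1])))
C=[g(50,187,.0865),g(400,122,.0865),g(472,462,.0865),g(118,525,.0865)]
for i in range(4): print(C[i],np.linalg.norm(C[i]-C[i-1]))
bl,br,fr,fl=C
print('yaw from sides',[np.degrees(np.arctan2(*(p)[1::-1])) for p in (bl-fl,br-fr)],'from y',[np.degrees(np.arctan2(*(p)[1::-1]))-90 for p in (bl-br,fl-fr)])
print('mean',np.mean(C,0))
print('ring top',g(284,432,.141), 'base?',g(291,468,.0865))
print(px(z,267,163))
```

```text
sleeve [ 0.43658771 -0.29840723  0.018     ] [ 0.38705585 -0.34403027  0.018     ] [ 0.41182178 -0.32121875  0.018     ] [ 0.41247421 -0.32077537  0.018     ] tip [ 0.3302995  -0.40403031  0.009     ] 0.11732462297764785 -134.62587041949917 -137.3523034617189
[0.70934503 0.1395357  0.0865    ] 0.1897116942718333
[ 0.74377519 -0.05115512  0.0865    ] 0.19377416168026107
[ 0.55462658 -0.08609749  0.0865    ] 0.1923490673362406
[0.52310662 0.10340009 0.0865    ] 0.1921011224429224
yaw from sides [np.float64(10.980589086588836), np.float64(10.466535293712333)] from y [np.float64(10.234765055973867), np.float64(9.443796775197981)]
mean [0.63271336 0.0264208  0.0865    ]
ring top [0.56142488 0.01390943 0.141     ] base? [0.55268514 0.0108914  0.0865    ]
[0.62397368 0.02672807 0.0822506 ]
```

```bash
cat >> h.py <<'E'
from scipy.spatial.transform import Rotation as Ro
def Rdown(yaw,tilt=0,R0=None):
    y=np.radians(yaw); x=np.array([np.cos(y),np.sin(y),0]); z=np.array([0,0,-1.]); R=np.c_[x,np.cross(z,x),z]
    return R
def rows(targets):
    s=arm.get_state(); p=np.array(s['tcp_pos']); R=np.array(s['tcp_rot'])
    for P,Rt in targets:
        d=R.T@(np.array(P)-p)/.03; a=np.degrees(Ro.from_matrix(R.T@Rt).as_rotvec())/10
        print(np.round(d,2),'rot',np.round(a,2))
E
python3 - <<'E'
from h import *
rows([((.36,.42,.25),Rdown(40)),((.48,.2,.25),Rdown(15)),((.50,0,.25),Rdown(-10)),((.48,-.2,.25),Rdown(-35)),((.415,-.318,.15),Rdown(-45.6))])
z=load('t1')
for n,u,v in [('tapeA',365,146),('tapeB',191,150),('glue',398,182),('plug',303,251)]: print(n,px(z,u,v,h=.04))
E
```

```text
[-3.97  7.5  -0.64] rot [0.   0.01 3.34]
[-9.86 13.43 -0.63] rot [0.   0.01 5.84]
[-16.06  15.97  -0.62] rot [0.01 0.01 8.34]
[-22.63  17.24  -0.61] rot [1.000e-02 1.000e-02 1.084e+01]
[-27.02  16.28   2.73] rot [1.00e-02 1.00e-02 1.19e+01]
tapeA [ 0.67951222 -0.24861847  0.04      ]
tapeB [0.67391821 0.23915169 0.04      ]
glue [ 0.5752343  -0.33689546  0.04      ]
plug [ 0.38742487 -0.06771614  0.04      ]
```

```bash
python3 -m crank '[{"x":-1.3,"y":2.5,"z":-0.6,"az":1.1,"fingers":85},{"x":-2.7,"y":5,"z":-0.6,"az":2.2,"fingers":85},{"x":-4,"y":7.5,"z":-0.6,"az":3.3,"fingers":85},{"x":-6,"y":9.5,"z":-0.6,"az":4.1,"fingers":85},{"x":-8,"y":11.5,"z":-0.6,"az":5,"fingers":85},{"x":-9.9,"y":13.4,"z":-0.6,"az":5.8,"fingers":85},{"x":-12,"y":14.3,"z":-0.6,"az":6.6,"fingers":85},{"x":-14,"y":15.2,"z":-0.6,"az":7.5,"fingers":85},{"x":-16,"y":16,"z":-0.6,"az":8.3,"fingers":85},{"x":-18.2,"y":16.4,"z":-0.6,"az":9.2,"fingers":85},{"x":-20.4,"y":16.8,"z":-0.6,"az":10,"fingers":85},{"x":-22.6,"y":17.2,"z":-0.6,"az":10.8,"fingers":85},{"x":-24.5,"y":16.8,"z":0.5,"az":11.4,"fingers":85},{"x":-27,"y":16.3,"z":1.5,"az":11.9,"fingers":85},{"x":-27,"y":16.3,"z":1.8,"az":11.9,"fingers":85},{"x":-27,"y":16.3,"z":1.8,"az":11.9,"fingers":85},{"x":-27,"y":16.3,"z":1.8,"az":11.9,"fingers":85},{"x":-27,"y":16.3,"z":1.8,"az":11.9,"fingers":85}]' 100
python3 - <<'E'
from h import *
snap('wrist','w1'); print(arm.get_state()['q'])
E
```

```text
[-67.35076843  29.1165195  -13.60999332  85.99463106   7.20305127
  65.82718454  -8.86891518]$[0]: bad value
```

View pics/w1.png

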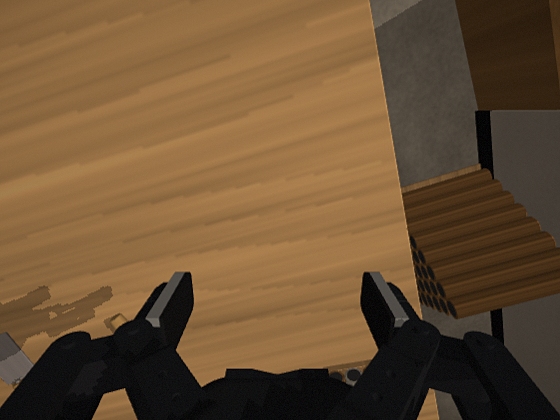

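The call was refused because the keys have to be complete, so I'll add ax and ay.

```bash
python3 -m crank '[{"ax":0,"ay":0,"az":1.1,"x":-1.3,"y":2.5,"z":-0.6,"fingers":85},{"ax":0,"ay":0,"az":2.2,"x":-2.7,"y":5,"z":-0.6,"fingers":85},{"ax":0,"ay":0,"az":3.3,"x":-4,"y":7.5,"z":-0.6,"fingers":85},{"ax":0,"ay":0,"az":4.1,"x":-6,"y":9.5,"z":-0.6,"fingers":85},{"ax":0,"ay":0,"az":5,"x":-8,"y":11.5,"z":-0.6,"fingers":85},{"ax":0,"ay":0,"az":5.8,"x":-9.9,"y":13.4,"z":-0.6,"fingers":85},{"ax":0,"ay":0,"az":6.6,"x":-12,"y":14.3,"z":-0.6,"fingers":85},{"ax":0,"ay":0,"az":7.5,"x":-14,"y":15.2,"z":-0.6,"fingers":85},{"ax":0,"ay":0,"az":8.3,"x":-16,"y":16,"z":-0.6,"fingers":85},{"ax":0,"ay":0,"az":9.2,"x":-18.2,"y":16.4,"z":-0.6,"fingers":85},{"ax":0,"ay":0,"az":10,"x":-20.4,"y":16.8,"z":-0.6,"fingers":85},{"ax":0,"ay":0,"az":10.8,"x":-22.6,"y":17.2,"z":-0.6,"fingers":85},{"ax":0,"ay":0,"az":11.4,"x":-24.5,"y":16.8,"z":0.5,"fingers":85},{"ax":0,"ay":0,"az":11.9,"x":-27,"y":16.3,"z":1.5,"fingers":85},{"ax":0,"ay":0,"az":11.9,"x":-27,"y":16.3,"z":1.8,"fingers":85},{"ax":0,"ay":0,"az":11.9,"x":-27,"y":16.3,"z":1.8,"fingers":85},{"ax":0,"ay":0,"az":11.9,"x":-27,"y":16.3,"z":1.8,"fingers":85}]' 100
python3 - <<'E'
from h import *
snap('wrist','w2'); print(arm.get_state()['q'])
E
```

```text
time_s: 2.28
tcp_pos: [0.4137, -0.3201, 0.1763]
tcp_rot: [[0.697, -0.717, -0.002], [-0.717, -0.697, -0.001], [-0.001, 0.002, -1.0]]
force: [0.9, 0.8, -0.0]
finger_gap: 0.0848
[ 16.22202318  25.32917858  27.85670824 106.1878553  -14.41699295
  52.0158636    4.78014179]
```

View pics/w2.png

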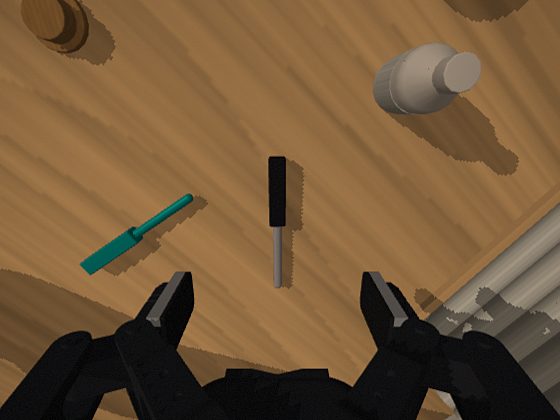

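The wrist view shows the black sleeve from (277,157) to (277,226) and the spindle tip at (278,287), lined up with the fingers.

Run:
```python
from h import *
z=load('w2')
a=px(z,277.5,157,h=.018);b=px(z,277.5,226,h=.018);t=px(z,278,287,h=.009)
u=(b-a)/np.linalg.norm(b-a); c=(a+b)/2
print(a,b,c,np.linalg.norm(b-a),'tip dist',np.linalg.norm((t-c)[:2]),np.degrees(np.arctan2(u[1],u[0])),np.degrees(np.arctan2((t-a)[1],(t-a)[0])))
g=c-u*.008
print(g); yaw=np.degrees(np.arctan2((t-a)[1],(t-a)[0]))+90
rows([((g[0],g[1],.003),Rdown(yaw)),((g[0],g[1],.05),Rdown(yaw))])
```

```text
[ 0.44191145 -0.2946923   0.018     ] [ 0.38818926 -0.34697104  0.018     ] [ 0.41505035 -0.32083167  0.018     ] 0.07496091861533902 tip dist 0.12073777351916638 -135.78016757394772 -135.5540353414933
[ 0.42078371 -0.31525236  0.018     ]
[ 0.01 -0.4   5.76] rot [ 0.02  0.   -0.04]
[ 0.01 -0.4   4.19] rot [ 0.02  0.   -0.04]
```

```bash
python3 -m crank '[{"ax":0,"ay":0,"az":0,"x":0,"y":-0.4,"z":1.4,"fingers":85},{"ax":0,"ay":0,"az":0,"x":0,"y":-0.4,"z":2.8,"fingers":85},{"ax":0,"ay":0,"az":0,"x":0,"y":-0.4,"z":4.2,"fingers":85},{"ax":0,"ay":0,"az":0,"x":0,"y":-0.4,"z":5,"fingers":60},{"ax":0,"ay":0,"az":0,"x":0,"y":-0.4,"z":5.5,"fingers":40},{"ax":0,"ay":0,"az":0,"x":0,"y":-0.4,"z":5.72,"fingers":40},{"ax":0,"ay":0,"az":0,"x":0,"y":-0.4,"z":5.72,"fingers":30},{"ax":0,"ay":0,"az":0,"x":0,"y":-0.4,"z":5.72,"fingers":10},{"ax":0,"ay":0,"az":0,"x":0,"y":-0.4,"z":5.72,"fingers":5},{"ax":0,"ay":0,"az":0,"x":0,"y":-0.4,"z":5.72,"fingers":5},{"ax":0,"ay":0,"az":0,"x":0,"y":-0.4,"z":5.72,"fingers":5},{"ax":0,"ay":0,"az":0,"x":0,"y":-0.4,"z":5.72,"fingers":5}]' 110
```

```text
time_s: 3.82
tcp_pos: [0.4249, -0.309, 0.0069]
tcp_rot: [[0.7, -0.714, 0.002], [-0.714, -0.7, -0.001], [0.002, -0.001, -1.0]]
force: [-1.1, 0.7, 7.0]
finger_gap: 0.0149
```

```bash
python3 -m crank '[{"ax":0,"ay":0,"az":0,"x":0,"y":0,"z":-0.6,"fingers":5},{"ax":0,"ay":0,"az":0,"x":0,"y":0,"z":-1.5,"fingers":5},{"ax":0,"ay":0,"az":0,"x":0,"y":0,"z":-3,"fingers":5},{"ax":0,"ay":0,"az":0,"x":0,"y":0,"z":-4.5,"fingers":5},{"ax":0,"ay":0,"az":0,"x":0,"y":0,"z":-6,"fingers":5},{"ax":0,"ay":0,"az":0,"x":0,"y":0,"z":-7,"fingers":5},{"ax":0,"ay":0,"az":0,"x":0,"y":0,"z":-7,"fingers":5}]' 110
python3 - <<'E'
from h import *
snap('wrist','w3'); snap('scene','s3')
crop('s3',200,80,420,245,3,'s3c')
E
```

```text
time_s: 4.7
tcp_pos: [0.4252, -0.3095, 0.2184]
tcp_rot: [[0.7, -0.715, 0.005], [-0.715, -0.7, -0.003], [0.005, -0.002, -1.0]]
force: [0.4, -0.3, -1.4]
finger_gap: 0.0147
```

View pics/w3.png

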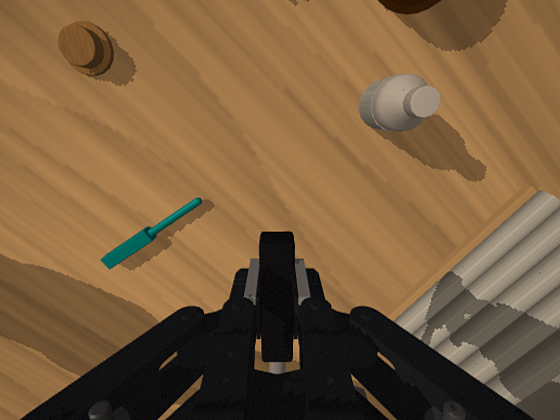

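View pics/s3.png

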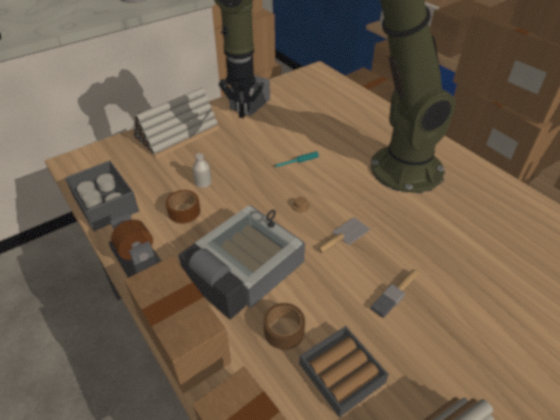

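The wrist view shows the sleeve held between the pads, running from (277,233) to (277,361), with the spindle going under the gripper. I'll work out the bar's pose relative to the tool.

Run:
```python
from h import *
z=load('w3'); s=arm.get_state(); p=np.array(s['tcp_pos']);R=np.array(s['tcp_rot'])
for v in (236,240,250,270,300,330,350,356,364,370):
    P=px(z,277,v); print(v,np.round(1000*(R.T@(P-p)),1))
for u in (262,265,270,285,290,294): print(u,np.round(1000*(R.T@(px(z,u,300)-p)),1))
print(np.round(1000*(R.T@(px(z,280,368)-p)),1))
```

```text
236 [  2.5 -21.   -4.4]
240 [  2.5 -21.6 -10.8]
250 [  2.5 -17.4 -13.5]
270 [  2.5  -6.9 -14.8]
300 [  2.5  11.  -14.5]
330 [  2.5  30.5 -14.1]
350 [  2.5  44.3 -14. ]
356 [  2.5  47.8 -14.8]
364 [ 2.5 59.6 -9. ]
370 [  2.5  63.1 -10.1]
262 [ -5.2   8.6 -17.9]
265 [ -3.8  11.2 -14.1]
270 [ -1.2  11.3 -14.1]
285 [  6.7  11.2 -14.2]
290 [  9.3  11.1 -14.3]
294 [  9.5  -7.2 -40.1]
[  4.3  61.2 -10.4]
```

Run:
```python
from h import *
rows([((.49,-.12,.25),Rdown(-26)),((.50,.05,.25),Rdown(-8)),((.52,.185,.23),Rdown(10.3)),((.52,.185,.16),Rdown(10.3))])
```

```text
[-2.94 -5.96 -1.15] rot [-0.   -0.   -1.96]
[ -6.76 -10.16  -1.14] rot [-0.   -0.   -3.76]
[ -9.51 -13.79  -0.48] rot [-0.   -0.   -5.59]
[ -9.51 -13.79   1.86] rot [-0.   -0.   -5.59]
```

```bash
python3 -m crank '[{"ax":0,"ay":0,"az":-0.5,"x":-0.7,"y":-1.5,"z":-0.6,"fingers":5},{"ax":0,"ay":0,"az":-1,"x":-1.5,"y":-3,"z":-1.1,"fingers":5},{"ax":0,"ay":0,"az":-1.5,"x":-2.2,"y":-4.5,"z":-1.1,"fingers":5},{"ax":0,"ay":0,"az":-2,"x":-2.9,"y":-6,"z":-1.1,"fingers":5},{"ax":0,"ay":0,"az":-2.6,"x":-4.2,"y":-7.4,"z":-1.1,"fingers":5},{"ax":0,"ay":0,"az":-3.2,"x":-5.5,"y":-8.8,"z":-1.1,"fingers":5},{"ax":0,"ay":0,"az":-3.8,"x":-6.8,"y":-10.2,"z":-1.1,"fingers":5},{"ax":0,"ay":0,"az":-4.4,"x":-7.7,"y":-11.4,"z":-1.1,"fingers":5},{"ax":0,"ay":0,"az":-5,"x":-8.6,"y":-12.6,"z":-0.8,"fingers":5},{"ax":0,"ay":0,"az":-5.6,"x":-9.5,"y":-13.8,"z":-0.5,"fingers":5},{"ax":0,"ay":0,"az":-5.6,"x":-9.5,"y":-13.8,"z":0.7,"fingers":5},{"ax":0,"ay":0,"az":-5.6,"x":-9.5,"y":-13.8,"z":1.9,"fingers":5},{"ax":0,"ay":0,"az":-5.6,"x":-9.5,"y":-13.8,"z":1.9,"fingers":5},{"ax":0,"ay":0,"az":-5.6,"x":-9.5,"y":-13.8,"z":1.9,"fingers":5}]' 110
python3 - <<'E'
from h import *
snap('top','t4'); snap('scene','s4'); snap('wrist','w4')
crop('t4',180,110,320,215,5,'t4c');crop('s4',200,180,340,285,5,'s4c')
print(arm.get_state()['q'])
E
```

```text
time_s: 6.55
tcp_pos: [0.521, 0.1845, 0.1591]
tcp_rot: [[0.984, 0.18, -0.0], [0.18, -0.984, -0.0], [-0.0, 0.0, -1.0]]
force: [0.8, 0.5, -0.3]
finger_gap: 0.0149
[-27.68490023  26.65133695   8.40804529 103.09697147  -4.88523267
  50.46754195  -6.67746872]
```

View pics/t4c.png

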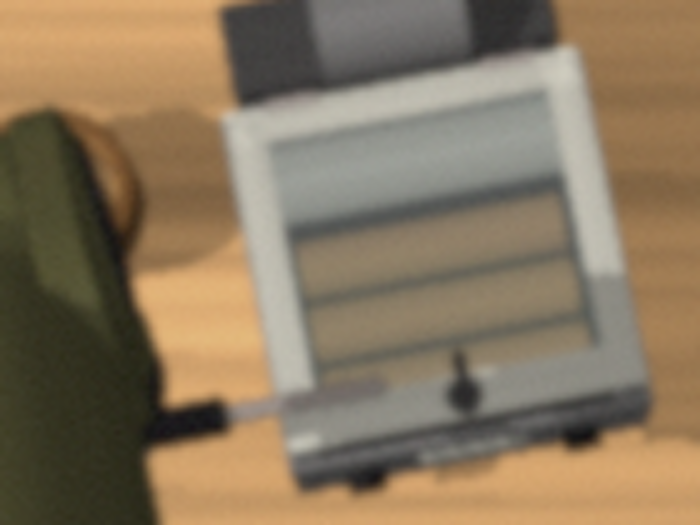

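View pics/s4c.png

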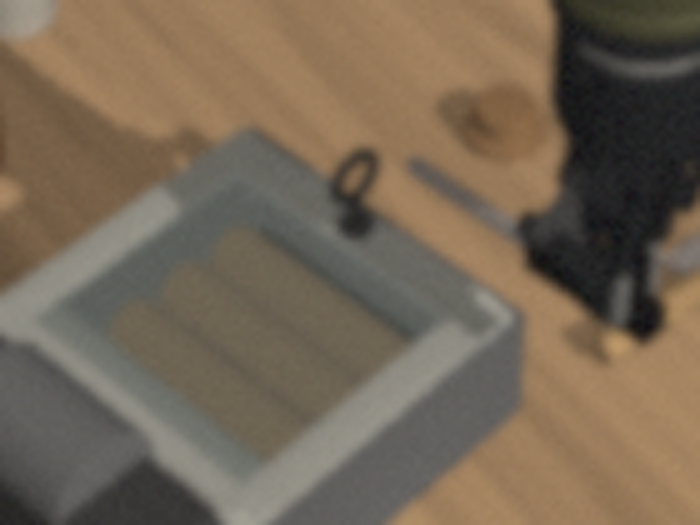

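View pics/w4.png

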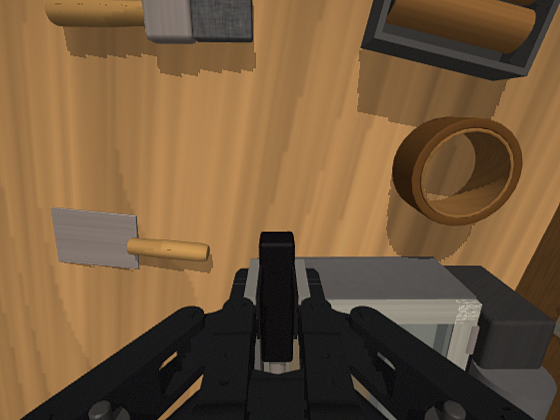

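The top crop shows the spindle tip at (382,385) and the eye ring edge-on from (458,355) to (463,398). In the scene crop the ring hole is centred at (355,178) and the tip is at (412,163). I'll triangulate both points.

```bash
cat >> h.py <<'E'
def tri(obs):
    A=[];b=[]
    for z,u,v in obs:
        P=np.array([[z['fx'],0,z['cx']],[0,z['fy'],z['cy']],[0,0,1]],float)@np.c_[z['R'],z['t']]
        for r,c in ((0,u),(1,v)):
            q=P[r]-c*P[2]; n=np.linalg.norm(q[:3]); A.append(q[:3]/n); b.append(-q[3]/n)
    x,_,_,_=np.linalg.lstsq(np.array(A),np.array(b),rcond=None)
    return x, np.array(A)@x-np.array(b)
def proj(z,X):
    c=z['R']@X+z['t']; return np.array([z['fx']*c[0]/c[2]+z['cx'],z['fy']*c[1]/c[2]+z['cy']])
E
python3 - <<'E'
from h import *
T=load('t4');S=load('s4')
t=lambda u,v:(T,180+u/5,110+v/5); s=lambda u,v:(S,200+u/5,180+v/5)
# cv2 resize half pixel offset ignored (0.4 px)
for n,a,b in [('tip',(382,385),(412,163)),('eye',(460,369),(355,178)),('spstart',(228,413),(520,232))]:
    x,r=tri([t(*a),s(*b)]); print(n,x,np.round(r*1000,1))
st=arm.get_state(); p=np.array(st['tcp_pos']);R=np.array(st['tcp_rot'])
x,_=tri([t(382,385),s(412,163)]); print('tip in tool',R.T@(x-p)*1000)
e=np.array([.551,.0116,.1235])
for h in (.106,.1235,.141): print(h,(proj(T,np.array([e[0],e[1],h]))-[180,110])*5,(proj(S,np.array([e[0],e[1],h]))-[200,180])*5)
tt=p+R@np.array([0,.133,-.0053]); print('pred tip',(proj(T,tt)-[180,110])*5,(proj(S,tt)-[200,180])*5)
E
```

```text
tip [0.54411459 0.05312226 0.15679467] [-0.2  0.2 -0.3 -0.1]
eye [0.55626507 0.01566939 0.12335919] [-2.   2.3 -3.  -0.5]
spstart [0.53172212 0.1282986  0.16323006] [ 1.7 -1.8  2.4  0.3]
tip in tool [ -1.53274303 133.52753169   3.15266616]
0.106 [464.38575036 389.42650166] [353.47414916 191.61358404]
0.1235 [464.0801515  383.24904362] [352.95123921 167.93730563]
0.141 [463.76618756 376.90249183] [352.41765297 143.77762692]
pred tip [379.26027905 379.66754168] [410.03284927 152.88381822]
```

Run:
```python
from h import *
T=load('t4')
st=arm.get_state(); p=np.array(st['tcp_pos']);R=np.array(st['tcp_rot'])
tip=px(T,180+382/5,110+385/5,h=.154); y=np.radians(10.3); X=np.array([np.cos(y),np.sin(y),0]);Y=np.array([-np.sin(y),np.cos(y),0])
e=np.array([.551,.0116,.1235])
for t in (tip,p+R@np.array([0,.133,-.0053])): d=t-e; print(t,'press x,y,z',d@X*1e3,d@Y*1e3,d[2]*1e3)
```

```text
[0.54489208 0.0530129  0.154     ] press x,y,z 1.3952268536331753 41.837641667180684 30.499999999999915
[0.545509   0.05390971 0.16525107] press x,y,z 2.162555400464001 42.60969676339114 41.751072869084446
```

```bash
python3 -m crank '[{"ax":0,"ay":0,"az":0,"x":0,"y":0,"z":0.5,"fingers":5},{"ax":0,"ay":0,"az":0,"x":-0.02,"y":0,"z":1,"fingers":5},{"ax":0,"ay":0,"az":0,"x":-0.02,"y":0,"z":1.37,"fingers":5},{"ax":0,"ay":0,"az":0,"x":-0.02,"y":0.4,"z":1.37,"fingers":5},{"ax":0,"ay":0,"az":0,"x":-0.02,"y":0.8,"z":1.37,"fingers":5},{"ax":0,"ay":0,"az":0,"x":-0.02,"y":0.8,"z":1.37,"fingers":5}]' 110
python3 - <<'E'
from h import *
snap('top','t5'); snap('scene','s5')
crop('t5',230,150,310,210,10,'t5c');crop('s5',250,190,330,250,10,'s5c')
E
```

```text
time_s: 7.45
tcp_pos: [0.5252, 0.1589, 0.1181]
tcp_rot: [[0.984, 0.178, 0.001], [0.178, -0.984, -0.001], [0.001, 0.001, -1.0]]
force: [-0.4, 1.0, -1.3]
finger_gap: 0.0148
```

View pics/t5c.png

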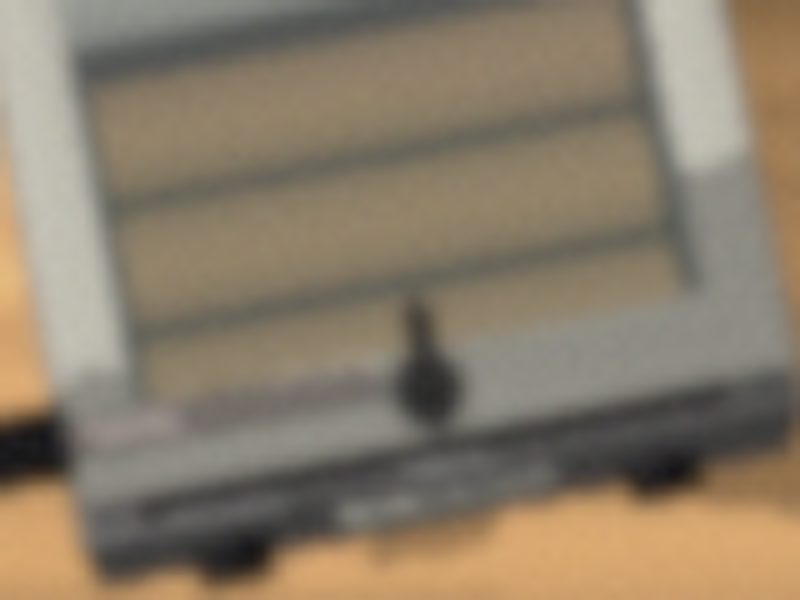

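View pics/s5c.png

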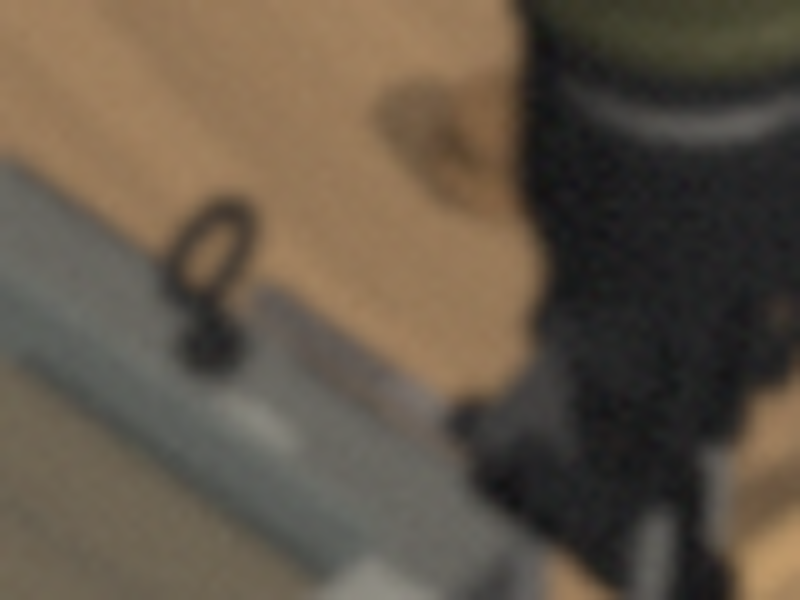

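The bar's axis extended meets the ring centre in both views: scene (212,257) against a hole centre of (212,253), and top (425,369) against about (428,366). I'll insert it slowly.

```bash
python3 -m crank '[{"ax":0,"ay":0,"az":0,"x":0,"y":0.25,"z":0,"fingers":5},{"ax":0,"ay":0,"az":0,"x":0,"y":0.5,"z":0,"fingers":5},{"ax":0,"ay":0,"az":0,"x":0,"y":0.75,"z":0,"fingers":5},{"ax":0,"ay":0,"az":0,"x":0,"y":0.95,"z":0,"fingers":5},{"ax":0,"ay":0,"az":0,"x":0,"y":1,"z":0,"fingers":5}]' 110
python3 - <<'E'
from h import *
snap('top','t6'); snap('scene','s6')
crop('s6',250,190,330,250,10,'s6c')
E
```

```text
time_s: 8.18
tcp_pos: [0.53, 0.1307, 0.1176]
tcp_rot: [[0.984, 0.18, 0.0], [0.18, -0.984, -0.0], [0.0, 0.0, -1.0]]
force: [0.7, -1.0, -1.3]
finger_gap: 0.0147
```

View pics/s6c.png

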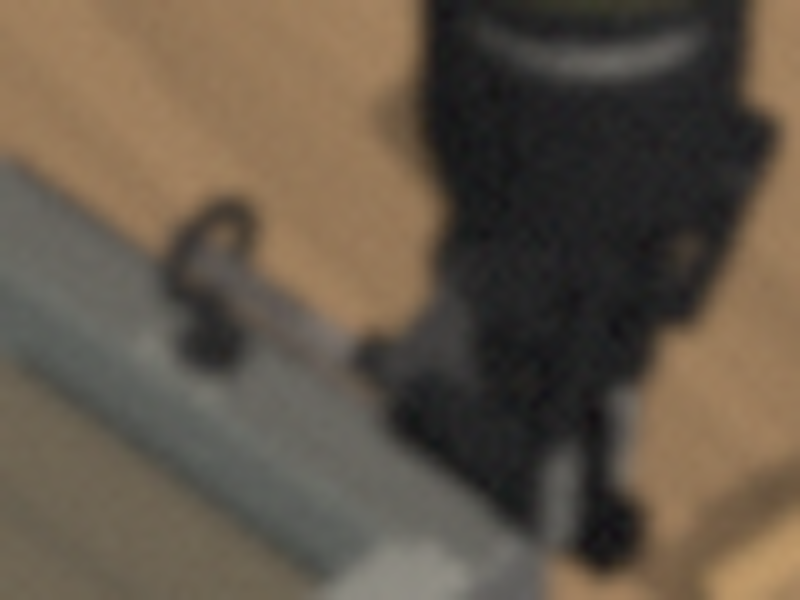

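The tip is in the hole at about (203,262), slightly low, and there is no contact force. I'll continue.

```bash
python3 -m crank '[{"ax":0,"ay":0,"az":0,"x":0,"y":0.25,"z":-0.03,"fingers":5},{"ax":0,"ay":0,"az":0,"x":0,"y":0.5,"z":-0.05,"fingers":5},{"ax":0,"ay":0,"az":0,"x":0,"y":0.75,"z":-0.05,"fingers":5},{"ax":0,"ay":0,"az":0,"x":0,"y":1.0,"z":-0.05,"fingers":5},{"ax":0,"ay":0,"az":0,"x":0,"y":1.05,"z":-0.05,"fingers":5},{"ax":0,"ay":0,"az":0,"x":0,"y":1.05,"z":-0.05,"fingers":5},{"ax":0,"ay":0,"az":0,"x":0,"y":1.05,"z":-0.05,"fingers":5}]' 110
python3 - <<'E'
from h import *
snap('top','t7'); snap('scene','s7')
crop('s7',250,190,330,250,10,'s7c');crop('t7',230,150,310,210,10,'t7c')
E
```

```text
time_s: 9.15
tcp_pos: [0.5355, 0.1008, 0.1191]
tcp_rot: [[0.984, 0.181, -0.0], [0.181, -0.984, 0.0], [-0.0, -0.0, -1.0]]
force: [1.1, -0.2, -1.6]
finger_gap: 0.0148
```

View pics/s7c.png

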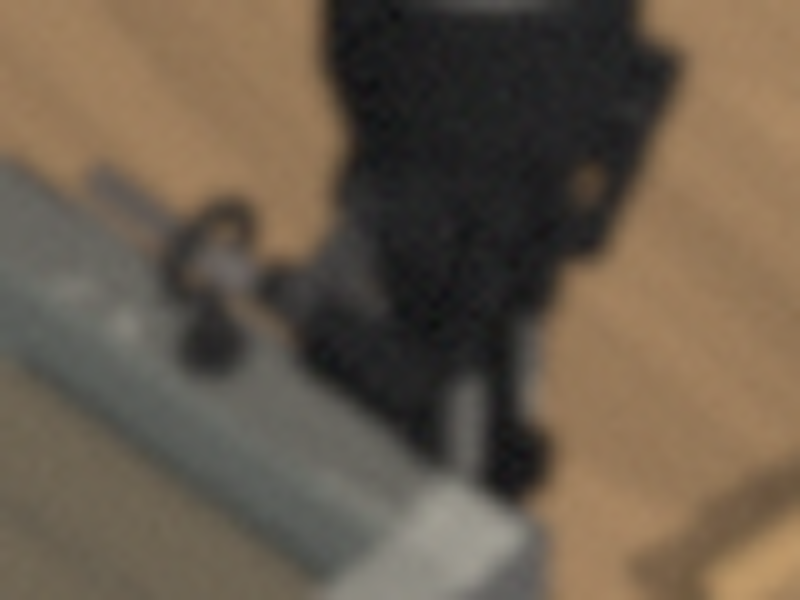

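View pics/t7c.png

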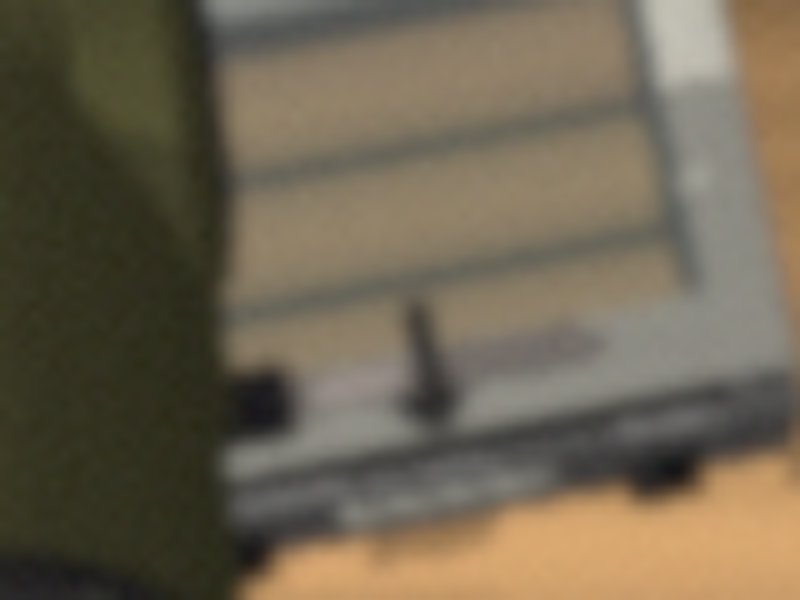

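The bar is through the eye. In the top crop the sleeve ends at (292,392), the tip is at (605,337) and the ring crosses at u=425, so it is about 6 mm too deep. I'll correct that and work out the lifting arc about the hinge.

Run:
```python
from h import *
b0=np.array([-.178,.045]) 
for th in (4,10,16,22,28,34,40,46,50,52):
    a=np.radians(th); b=np.array([-.178*np.cos(a)+.045*np.sin(a), .045*np.cos(a)+.178*np.sin(a)])
    tl=np.radians(15*th/52)
    tcp=b+.0053*np.array([-np.sin(tl),-np.cos(tl)]) - (b0+.0053*np.array([0,-1]))
    print(th,'x %.2f z %.2f ay %.2f'%(tcp[0]/.03,-tcp[1]/.03,-np.degrees(tl)/10))
```

```text
4 x 0.12 z -0.41 ay -0.12
10 x 0.34 z -1.01 ay -0.29
16 x 0.63 z -1.58 ay -0.46
22 x 0.97 z -2.11 ay -0.63
28 x 1.37 z -2.61 ay -0.81
34 x 1.82 z -3.06 ay -0.98
40 x 2.32 z -3.47 ay -1.15
46 x 2.85 z -3.81 ay -1.33
50 x 3.22 z -4.01 ay -1.44
52 x 3.42 z -4.11 ay -1.50
```

```bash
python3 -m crank '[{"ax":0,"ay":0,"az":0,"x":0,"y":-0.1,"z":0,"fingers":5},{"ax":0,"ay":0,"az":0,"x":0,"y":-0.2,"z":0,"fingers":5},{"ax":0,"ay":0,"az":0,"x":0,"y":-0.2,"z":0,"fingers":5},{"ax":0,"ay":0,"az":0,"x":0,"y":-0.2,"z":0,"fingers":5}]' 110
```

```text
time_s: 9.75
tcp_pos: [0.5345, 0.1064, 0.1191]
tcp_rot: [[0.984, 0.181, 0.0], [0.181, -0.984, -0.0], [0.0, 0.0, -1.0]]
force: [-0.3, -0.6, -1.5]
finger_gap: 0.0146
```

First half of the lift, to about 22 degrees.

```bash
python3 -m crank '[{"ax":0,"ay":-0.06,"az":0,"x":0.06,"y":0,"z":-0.2,"fingers":5},{"ax":0,"ay":-0.12,"az":0,"x":0.12,"y":0,"z":-0.41,"fingers":5},{"ax":0,"ay":-0.2,"az":0,"x":0.23,"y":0,"z":-0.71,"fingers":5},{"ax":0,"ay":-0.29,"az":0,"x":0.34,"y":0,"z":-1.01,"fingers":5},{"ax":0,"ay":-0.37,"az":0,"x":0.48,"y":0,"z":-1.3,"fingers":5},{"ax":0,"ay":-0.46,"az":0,"x":0.63,"y":0,"z":-1.58,"fingers":5},{"ax":0,"ay":-0.55,"az":0,"x":0.8,"y":0,"z":-1.85,"fingers":5},{"ax":0,"ay":-0.63,"az":0,"x":0.97,"y":0,"z":-2.11,"fingers":5},{"ax":0,"ay":-0.63,"az":0,"x":0.97,"y":0,"z":-2.11,"fingers":5},{"ax":0,"ay":-0.63,"az":0,"x":0.97,"y":0,"z":-2.11,"fingers":5}]' 110
python3 - <<'E'
from h import *
snap('scene','s8')
crop('s8',210,160,350,265,5,'s8c')
rows([((0,0,0),Rdown(10.3))])
E
```

```text
time_s: 11.0
tcp_pos: [0.5628, 0.1115, 0.1821]
tcp_rot: [[0.978, 0.18, -0.108], [0.179, -0.984, -0.02], [-0.11, -0.0, -0.994]]
force: [-0.1, -0.3, -3.8]
finger_gap: 0.0149
[-18.33   0.27   8.14] rot [0.   0.63 0.01]
```

View pics/s8c.png

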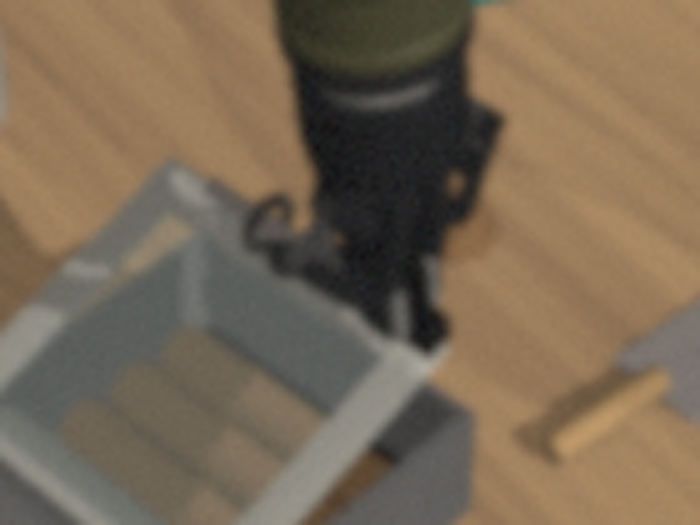

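The guard is rising on the bar, with about 2.3 N of added load. Next, the remaining deltas in the tilted tool frame.

Run:
```python
from h import *
t0=np.radians(6.3)
# tool x in (X,Z): tool tilted -> x=(cos,-sin)in (X,up) ; tool z=(-sin,-cos)
xt=np.array([np.cos(t0),-np.sin(t0)]); zt=np.array([-np.sin(t0),-np.cos(t0)])
for th,x,z,ay in [(28,1.37,-2.61,-.81),(34,1.82,-3.06,-.98),(40,2.32,-3.47,-1.15),(46,2.85,-3.81,-1.33),(50,3.22,-4.01,-1.44),(52,3.42,-4.11,-1.5)]:
    d=np.array([x-.97,-z-2.11]); print(th,np.round([d@xt,d@zt,ay+.63],2))
```

```text
28 [ 0.34 -0.54 -0.18]
34 [ 0.74 -1.04 -0.35]
40 [ 1.19 -1.5  -0.52]
46 [ 1.68 -1.9  -0.7 ]
50 [ 2.03 -2.14 -0.81]
52 [ 2.22 -2.26 -0.87]
```

```bash
python3 -m crank '[{"ax":0,"ay":-0.09,"az":0,"x":0.17,"y":0,"z":-0.27,"fingers":5},{"ax":0,"ay":-0.18,"az":0,"x":0.34,"y":0,"z":-0.54,"fingers":5},{"ax":0,"ay":-0.26,"az":0,"x":0.54,"y":0,"z":-0.79,"fingers":5},{"ax":0,"ay":-0.35,"az":0,"x":0.74,"y":0,"z":-1.04,"fingers":5},{"ax":0,"ay":-0.44,"az":0,"x":0.96,"y":0,"z":-1.27,"fingers":5},{"ax":0,"ay":-0.52,"az":0,"x":1.19,"y":0,"z":-1.5,"fingers":5},{"ax":0,"ay":-0.61,"az":0,"x":1.43,"y":0,"z":-1.7,"fingers":5},{"ax":0,"ay":-0.7,"az":0,"x":1.68,"y":0,"z":-1.9,"fingers":5},{"ax":0,"ay":-0.76,"az":0,"x":1.86,"y":0,"z":-2.02,"fingers":5},{"ax":0,"ay":-0.81,"az":0,"x":2.03,"y":0,"z":-2.14,"fingers":5},{"ax":0,"ay":-0.87,"az":0,"x":2.22,"y":0,"z":-2.26,"fingers":5},{"ax":0,"ay":-0.87,"az":0,"x":2.22,"y":0,"z":-2.26,"fingers":5},{"ax":0,"ay":-0.87,"az":0,"x":2.22,"y":0,"z":-2.26,"fingers":5}]' 110
python3 - <<'E'
from h import *
snap('scene','s9');snap('top','t9');snap('wrist','w9')
crop('s9',190,140,340,252,5,'s9c');crop('t9',205,95,325,185,6,'t9c')
E
```

```text
time_s: 12.68
tcp_pos: [0.6354, 0.1248, 0.2423]
tcp_rot: [[0.95, 0.18, -0.255], [0.174, -0.984, -0.047], [-0.259, 0.0, -0.966]]
force: [-0.7, 0.1, -1.2]
finger_gap: 0.0149
```

View pics/s9c.png

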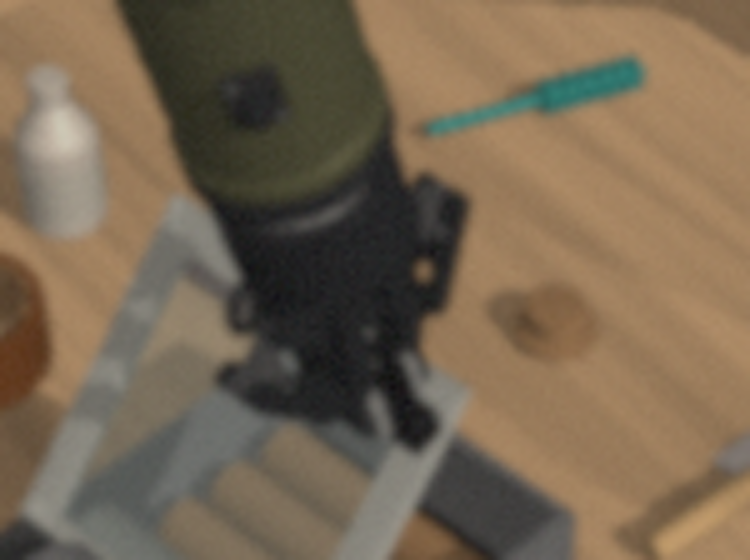

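View pics/t9c.png

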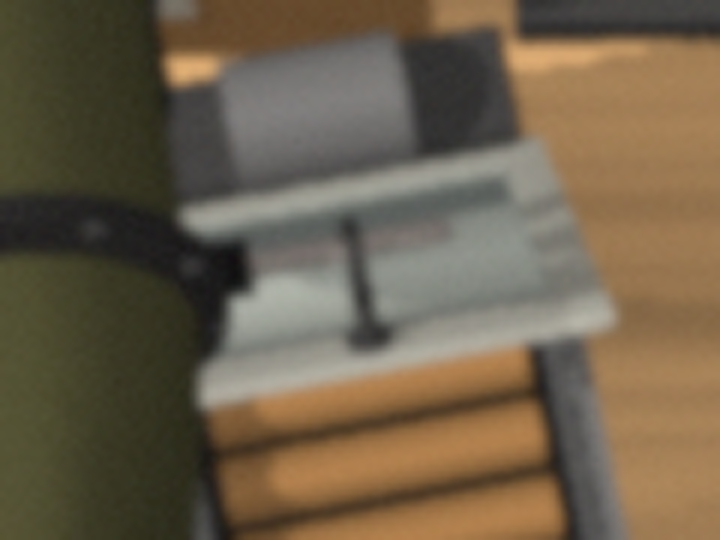

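View pics/w9.png

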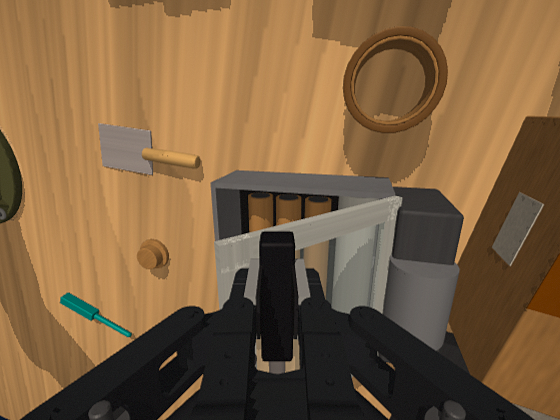

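```bash
cat >> h.py <<'E'
def gp(th,s,n,y,c=(.6278,.0255),yaw=10.3):
    a=np.radians(th);w=np.radians(yaw)
    x=.1-s*np.cos(a)+n*np.sin(a); z=.0785+s*np.sin(a)+n*np.cos(a)
    return np.array([c[0]+x*np.cos(w)-y*np.sin(w),c[1]+x*np.sin(w)+y*np.cos(w),z])
E
python3 - <<'E'
from h import *
T=load('t9');S=load('s9')
for th in (44,47,50,53,56):
    o=[]
    for n in (0,.008):
        P=gp(th,.19,n,-.098); o+= [np.round((proj(T,P)-[205,95])*6),np.round((proj(S,P)-[190,140])*5)]
    P=gp(th,.178,.045,0); o.append(P.round(3)); o+=[np.round((proj(T,P)-[205,95])*6),np.round((proj(S,P)-[190,140])*5)]
    print(th,*o)
s=arm.get_state(); p=np.array(s['tcp_pos']);R=np.array(s['tcp_rot'])
m=p+R@np.array([0,.091,-.0053]); print('bar mid',m, (proj(T,m)-[205,95])*6); print(s['force'],s['wrist_torque'])
E
python3 -m crank '[{"ax":0,"ay":0,"az":0,"x":0,"y":0,"z":0,"fingers":5},{"ax":0,"ay":0,"az":0,"x":0,"y":0,"z":0,"fingers":5},{"ax":0,"ay":0,"az":0,"x":0,"y":0,"z":0,"fingers":5}]' 110
python3 -m crank '[{"ax":0,"ay":0,"az":0,"x":0,"y":0,"z":0,"fingers":5}]' 110
```

```text
44 [622. 367.] [203. 192.] [620. 350.] [194. 189.] [0.631 0.026 0.235] [365. 302.] [276. 289.]
47 [619. 346.] [191. 188.] [617. 328.] [182. 186.] [0.639 0.028 0.239] [361. 279.] [263. 291.]
50 [617. 324.] [179. 185.] [614. 306.] [169. 183.] [0.648 0.029 0.244] [357. 255.] [248. 293.]
53 [614. 301.] [166. 183.] [611. 283.] [155. 182.] [0.656 0.031 0.248] [352. 231.] [234. 296.]
56 [610. 278.] [153. 182.] [608. 259.] [141. 182.] [0.665 0.032 0.251] [348. 207.] [218. 300.]
bar mid [0.65310606 0.03554594 0.24758135] [340.18624164 239.0790191 ]
[-0.56969936  0.47278975 -2.56658953] [ 0.15577575 -0.12514363 -0.06982563]
time_s: 13.2
tcp_pos: [0.6355, 0.1248, 0.2425]
tcp_rot: [[0.95, 0.18, -0.255], [0.174, -0.984, -0.047], [-0.259, 0.0, -0.966]]
force: [-1.4, 0.7, -1.3]
finger_gap: 0.0148
time_s: 13.32
tcp_pos: [0.6355, 0.1248, 0.2425]
tcp_rot: [[0.95, 0.18, -0.255], [0.174, -0.984, -0.047], [-0.259, 0.0, -0.966]]
force: [-1.0, -0.5, -1.4]
finger_gap: 0.0146
```

The guard reads about 49–50° in both views: the underside corner is at (613,326) in the top crop, predicted (617,324) for 50°. The ring is within about 3 mm of mid-spindle. I'll check the gripper's clearance from the guard plane and measure the angle independently from wrist depth.

Run:
```python
from h import *
s=arm.get_state(); p=np.array(s['tcp_pos']);R=np.array(s['tcp_rot'])
A=gp(50,.1,.008,0);n=gp(50,.1,1.008,0)-A
for q in [(-28,-11,0),(-28,11,0),(-45,11,-40),(-57,20,-60),(-43,43,-73),(-43,43,-100)]: print(q,'clear mm',1e3*n@(p+R@(np.array(q)/1e3)-A))
# guard plane by wrist depth: +y frame bar pixels
z=load('w9')
B=gp(0,0,0,0);w=np.radians(10.3);X=np.array([np.cos(w),np.sin(w),0])
for u,v in [(235,255),(250,250),(330,227),(345,222),(360,218),(375,213),(388,208)]:
    P=px(z,u,v); print((u,v),P.round(3),'rel hinge x,z',((P-B)@X).round(4),(P[2]-B[2]).round(4))
```

```text
(-28, -11, 0) clear mm 24.16709757701518
(-28, 11, 0) clear mm 24.195377111689737
(-45, 11, -40) clear mm 47.21189252661666
(-57, 20, -60) clear mm 56.72430063385714
(-43, 43, -73) clear mm 75.43276060536823
(-43, 43, -100) clear mm 97.55037345225988
(235, 255) [0.602 0.112 0.22 ] rel hinge x,z -0.11 0.1416
(250, 250) [0.609 0.114 0.211] rel hinge x,z -0.1027 0.133
(330, 227) [0.656 0.123 0.157] rel hinge x,z -0.0547 0.078
(345, 222) [0.667 0.125 0.143] rel hinge x,z -0.0437 0.0641
(360, 218) [0.679 0.127 0.129] rel hinge x,z -0.0316 0.0501
(375, 213) [0.692 0.13  0.113] rel hinge x,z -0.0185 0.0342
(388, 208) [0.703 0.134 0.099] rel hinge x,z -0.0065 0.0204
```

Wrist depth gives a guard slope of 49.5°, and the gripper clears the guard by at least 24 mm. I'm handing it in.

Run:
```python
from h import *
print(arm.hand_in()); s=arm.get_state(); print(s['time_s'],s['tcp_pos'],s['force'],s['finger_gap'])
```

```text
the job is handed in; nothing more can be done
None
the job is handed in; nothing more can be done
```

I passed the black bar's spindle through the lifting eye from the left (+y) side with the guard still down. I then raised the guard with the bar alone and handed the job in at about 13.4 s, still holding it there. No verdict is reported, so these are my own last checks:

- **Guard angle:** 49.5° from wrist depth, and about 49–50° from the guard's corners in the top and scene pictures.
- **Bar in the eye:** the eye is about 3 mm from mid-spindle along the hole. The bar lies within a degree or two of the hole's direction and is about 0.25 m up.
- **Gripper clearance:** by calculation, at least 24 mm between the gripper and the guard.
- **Other things on the bench:** I saw nothing disturbed, though I did not measure each item against its starting position.

**Checks that were weak or disagreed:**
- **Guard load on the bar:** this is the least certain check. The wrist force was noisy, with about −1 N in x and −1.2 to −2.6 N in z, part of which is the bar's own weight. That fits the roughly 1 N expected, but I could not measure the contact force directly.
- **Scene camera:** it read about 2 pixels (5–7 mm) off. The error was the same for the bar and the eye, so it cancelled out when lining them up.
- **Finger gap:** it reads 14.7 mm on the 18 mm sleeve. The bar nevertheless stayed firmly held throughout.

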